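# Idle the tea blender and switch its isolator off for padlocking

## Robot

A 6-joint arm with a two-finger parallel gripper is mounted at the origin on the work surface. World frame = base frame: x ahead of the robot, y to its left, z up, the work surface at z = 0. Lengths are in m, angles in rad, forces in N, time in s.
With the tool pointing down it reaches from about 0.375 to 0.9 m from the base axis. Payload 3.1 kg.
Tool frame: the origin (TCP) lies at the very end of the fingers, on their centre line; the grasp point (between the pads) lies 19 mm behind it; z points along the fingers, y is the direction in which the jaws open and shut (so a half turn about z gives the same grasp; the last joint's range is limited). The gripper opens to 85 mm and grips with 20 to 120 N. Pads are 22 mm wide; open, the fingers measure 114 mm over their backs; the gripper's body (76 mm by 85 mm) begins 54 mm behind the grasp point. The pads swing forward as they close: fully open they stand 13 mm farther back than shut.
Start: joints at [-1.341, 0.527, 1.433, -0, 1.181, -0.178], TCP at [0.248, -0.574, 0.231] pointing down, gripper open.
Joint ranges: [-3.08, 3.08], [-0.75, 2.2], [0.22, 2.44], [-1.43, 4.57], [0, 2.65], [-2.85, 2.85]. Speed limits (rad/s): [2.79, 2.79, 3.14, 3.14, 3.14, 3.14].

## Interface

Orientations are given as a unit quaternion [x, y, z, w].
In Python, from station import * gives the robot as it stands.
- The arm moves only by the tool jog_arm, never from a script. Its argument "motion" is a list of rows, each a list of 5 numbers: the shift along the world's x, y, z in cm, then the turn about the world's z in degrees, then the closure in counts, from 0 (fully open) to 255 (shut). In form: [[tx, ty, tz, yaw, jaw], ...]. A call has 1 to 10 rows; each row shifts and turns the pose as measured when the row begins; what a row does not reach is not made up. A row lasts 1/12 s, in which the tool goes at most 41.7 mm and 7.16 degrees, less where a joint would pass 70% of its speed; a pose out of reach is approached as far as the arm can. A call with a gripper value outside its range is refused whole. The fingers move at their own pace and stop on an object; "squeeze" is the grip in N (left out, the last holds). Time passes only in rows, so rows that do not move let the fingers close. It gives the time, the measured TCP pose, the force and the opening at its end, in the units of the state.
- sense(): the state, without advancing time (a new reading comes with each control period).
- snapshot(name): name is "scene" or "top" or "wrist"; returns a dict with "img" (384x512x3 uint8, red, green, blue), "depth" (384x512 float32, m along the optical axis (not along the pixel's ray), 0 where there is no reading), "intrinsics" (3x3 intrinsics, pixels), "eye" and "attitude" of the camera in the world. Camera axes: x right, y down, z forward; pixel columns grow to the right and rows downward; lengths in m; the calibration is good to about 2 mm. A picture is of the moment at which its call begins.
- sign_off(): hands the job in, once; it reports no verdict.
The state is a dict: "t": time; "q": joint angles; "qd": joint speeds; "tau": joint torques, N m; "tcp_pos": TCP position; "tool_rot": TCP orientation; "force": force on the tool from outside, world axes, zero at the start; "ft_torque": the same for the moment, N m; "finger_gap": opening from 0.0 (shut) to 1.0 (fully open).
Only numpy, scipy, OpenCV 4.12 (cv2) and the standard library are available. Lean on these libraries where they do the work, as an engineer would, in place of code of your own. Each camera call takes 0.05 s, during which the arm holds its last target.

## Task

The tea blender is to be locked out for cleaning. First bring the black-knobbed speed lever back to idle, in line with the green pointer, and only then swing the red isolator handle round to off until the hole in its end lines up with the hole in the steel hasp, so that a padlock would go through both. Leave the green pointer where it is and do not knock the tins and the caddy about.

Things in the scene. Friction and masses are not known exactly. Their poses are not given: they have to be found in the camera images.
- pedestal: fixed grey speed-control pedestal, base 130 (x) x 210 (y) x 50 mm high, carrying a grey half-drum of radius 70 mm whose axis is the lever's hinge: it lies 50 mm above the origin, along the pedestal's x axis. Origin at the centre of the underside, z up; x points roughly away from the robot, y roughly to the robot's left; position and yaw vary. The drum is 90 mm long in x, its top is at 120 mm; a black stripe marks the lever's slot. It may stand left or right of the isolator.
- speed_lever (a joint): angle of the speed lever (rad, -0.8 to 0.8): 0 upright, positive leaning to the pedestal's +y. It stands at fast (0.5 to 0.75) at the start. It is stiff enough to stay where it is left; about 3 N at the knob moves it, either way. It swings in the pedestal's y-z plane at pedestal x = 0.
- lever_knob (a point): middle of the black knob of the speed lever, 150 mm from the hinge. The knob is a round-ended bar of 30 mm diameter along the lever, reaching from 115 to 180 mm from the hinge; below it is a steel stem of 14 mm diameter. The z axis points along the lever outwards, x along the hinge.
- idle_pointer (a joint): angle of the green idle pointer, on the same hinge and the same scale as speed_lever (rad): the lever is at idle when the two angles are equal. Set between -0.4 and 0.15, different each time; it is clamped and not to be moved.
- pointer_tip (a point): outer end of the green idle pointer, a small upright green finger 12 mm wide on the drum, 107 mm from the hinge and 28 mm from the lever's plane towards the pedestal's +x. The z axis points outwards from the hinge.
- isolator_box: fixed grey isolator box with a yellow top, 240 (x) x 170 (y) x 70 mm high. Origin on the handle's upright axis, at the underside; the box reaches from -90 to +150 mm in its x and +-85 mm in its y. x points roughly away from the robot, y roughly to its left; position and yaw vary.
- isolator (a joint): angle of the red isolator handle (rad), clockwise seen from above: at 0 it points along the box's +y (on), at 1.571 along the box's +x, where its hole lies over the hasp's (off). The handle can pass beyond off, to 1.9, with no stop or click at off. Starts between 0 and 0.25. It stays where it is left; about 8 N at 65 mm from the axis moves it, either way.
- handle_hole (a point): hole (14 mm) in the flat tongue at the end of the red handle, 105 mm from the handle's axis, at the tongue's top, 109 mm above the table. The handle is a bar 22 mm wide, from 95 to 125 mm above the table, reaching 88 mm out from the axis, with a round hub of 54 mm diameter and 127 mm top; beyond it the tongue, 6 mm thick and 34 mm wide, reaches to 125 mm. 25 mm of free height lies between bar and box.
- hasp_hole (a point): hole (14 mm) in the fixed steel hasp, a plate 38 x 34 x 6 mm on the box, 105 mm from the handle's axis along the box's +x, at the plate's top, 100 mm above the table; the handle's tongue swings 3 mm above it.
- tin_a: bystander: round metal tea tin, 76 mm diameter, 43 mm high, red label; origin at the centre of its underside
- tin_b: bystander: round metal tea tin, 76 mm diameter, 43 mm high, paper label; origin at the centre of its underside
- caddy: bystander: green round tea caddy with steel lid, 80 mm diameter, 118 mm high; origin at the centre of its underside

How it is judged:
On the way, in this order (a step that is already met when the one before it is completed fails the run):
1. the speed lever is at idle, in line with the green pointer, with the isolator still on (angle between the z axis of lever_knob and the z axis of pointer_tip, either way round below 0.06 rad and value of joint isolator below 0.5 rad), for 0.3 s.
2. the isolator handle is at off, its hole over the hasp's (horizontal distance between handle_hole and hasp_hole below 0.005 m), for 0.3 s.
At the end, for the whole second after the job is handed in: The speed lever rests within 0.06 rad of the green pointer and the hole of the isolator handle rests within 5 mm (horizontally) of the hasp's hole (angle between the z axis of lever_knob and the z axis of pointer_tip, either way round below 0.06 rad and horizontal distance between handle_hole and hasp_hole below 0.005 m and velocity of joint isolator between -0.03 and 0.03 rad/s and velocity of joint speed_lever between -0.03 and 0.03 rad/s); the robot touches nothing.
It fails at once if the isolator is swung towards off (beyond 0.5 rad) while the speed lever is not at idle (more than 0.1 rad from the pointer) (value of joint isolator above 0.5 rad and angle between the z axis of lever_knob and the z axis of pointer_tip, either way round above 0.1 rad).
It fails at once if the green pointer is moved by more than 5 mm (distance of pointer_tip from where it was at the start of the episode above 0.005 m).
It fails at once if tin_a is shifted by 20 mm or tipped (distance of tin_a from where it was at the start of the episode above 0.02 m or angle between tin_a's own z axis and vertical above 0.3 rad).
It fails at once if tin_b is shifted by 20 mm or tipped (distance of tin_b from where it was at the start of the episode above 0.02 m or angle between tin_b's own z axis and vertical above 0.3 rad).
It fails at once if the caddy is shifted by 20 mm or tipped (distance of caddy from where it was at the start of the episode above 0.02 m or angle between caddy's own z axis and vertical above 0.3 rad).
It also fails if it takes over 64 s, if anything falls off the work surface, if the arm or the gripper's body presses on something with over 40 N, if the wrist force passes 120 N, or if a joint passes its speed limit or range.

## Working session

There is one attempt and no reset: what is moved stays moved. The work goes in short steps, Python scripts to look and compute and a tool call to move; the robot and the scene stay as the last step left them, time stands still between calls to the robot, and variables do not carry over. Pictures are saved under pics/ and viewed, and the job is handed in when it is done.

Besides the shell and the picture viewer there is one more tool, called after "Request:" as name(argument=value, ...) on one line, values as JSON. jog_arm: Moves the arm, as the interface text tells. Its arguments: {"type":"object","properties":{"motion":{"type":"array","items":{"type":"array","items":{"type":"number"}}},"squeeze":{"type":"number"}},"required":["motion"]}

```bash
mkdir -p pics; cat > h.py <<'E'
from station import *
import numpy as np, cv2
def snap(n,f=None):
    s=snapshot(n)
    if f: cv2.imwrite('pics/'+f,cv2.cvtColor(s['img'],cv2.COLOR_RGB2BGR))
    return s
E
python3 - <<'E'
from h import *
for n in ['scene','top']:
    s=snap(n,n+'0.png'); np.savez(n+'0.npz',**s)
    print(n,s['intrinsics'],s['eye'],s['attitude'])
print(sense())
E
```

```text
scene [[389.75517734   0.         252.52617025]
 [  0.         389.75517734 185.31585754]
 [  0.           0.           1.        ]] [ 1.11644474 -0.22911247  0.8490306 ] [ 0.81618076  0.47115023 -0.17156086 -0.28711199]
top [[452.67609722   0.         257.76059502]
 [  0.         452.67609722 190.22562207]
 [  0.           0.           1.        ]] [0.43518559 0.06540523 1.26557768] [ 0.70943216 -0.69887202  0.06340947 -0.06529278]
{'t': 0.1, 'q': array([-1.34152337e+00,  5.28416538e-01,  1.43373653e+00, -2.90963956e-05,
        1.18140634e+00, -1.78500907e-01]), 'qd': array([-0.00200394, -0.00215324, -0.00405607, -0.00014516, -0.00165445,
       -0.0004639 ]), 'tau': array([ 6.76291347e-05, -4.43304563e+01, -1.78586572e+01, -2.28248664e-04,
        3.86610045e-03, -1.42739904e-05]), 'tcp_pos': array([ 0.2477284 , -0.57312469,  0.23041682]), 'tool_rot': array([ 9.79285368e-01,  2.02482596e-01, -3.84106782e-05, -9.82717355e-04]), 'force': array([ 0.56080647, -0.73171896,  0.51511409]), 'ft_torque': array([ 0.01348447, -0.06480175,  0.0238564 ]), 'finger_gap': 1.003699548823839}
```

View pics/scene0.png

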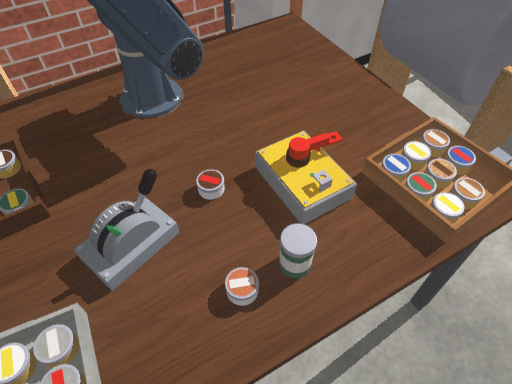

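View pics/top0.png

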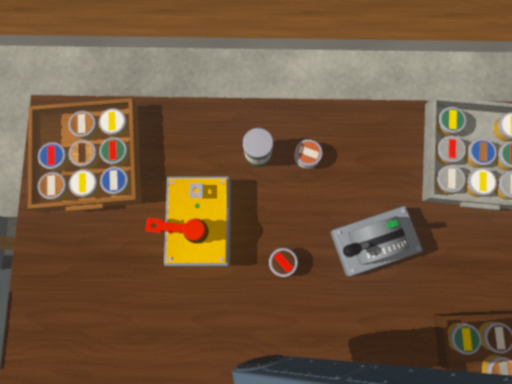

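The scene view shows the lever knob at about (148,180), the green pointer at (113,229), the isolator hub at (300,150) with its handle towards +y, and the hasp at (321,178). In the top view, the isolator box is at (197,221) and the pedestal at (377,241). The tins are at (283,262) and (308,153), and the caddy is at (258,145).

```bash
cat >> h.py <<'E'
from scipy.spatial.transform import Rotation as R
def cloud(s):
    K=s['intrinsics'];d=s['depth'];v,u=np.mgrid[:384,:512]
    c=np.stack([(u-K[0,2])/K[0,0]*d,(v-K[1,2])/K[1,1]*d,d],-1)
    return c@R.from_quat(s['attitude']).as_matrix().T+s['eye']
def ray(s,uv,z):
    K=s['intrinsics'];uv=np.atleast_2d(uv).astype(float)
    d=np.c_[(uv[:,0]-K[0,2])/K[0,0],(uv[:,1]-K[1,2])/K[1,1],np.ones(len(uv))]@R.from_quat(s['attitude']).as_matrix().T
    return s['eye']+d*((z-s['eye'][2])/d[:,2])[:,None]
def masks(s):
    h=cv2.cvtColor(s['img'],cv2.COLOR_RGB2HSV)
    return h,dict(yellow=cv2.inRange(h,(22,150,120),(32,255,255)),
     red=cv2.inRange(h,(0,200,90),(6,255,255))|cv2.inRange(h,(174,200,90),(180,255,255)),
     green=cv2.inRange(h,(55,140,60),(80,255,255)),
     black=cv2.inRange(h,(0,0,0),(180,255,45)))
def rect(m,roi):
    mm=np.zeros_like(m);x0,y0,x1,y1=roi;mm[y0:y1,x0:x1]=m[y0:y1,x0:x1];return mm
E
python3 - <<'E'
from h import *
np.set_printoptions(precision=4,suppress=True)
rois={'top':dict(yellow=(150,165,240,275),red=(140,210,212,250),green=(380,212,405,235),black=(340,225,425,265)),
'scene':dict(yellow=(245,125,365,225),red=(280,125,350,170),green=(100,215,125,240),black=(125,160,165,215))}
for n in rois:
    s=dict(np.load(n+'0.npz'));P=cloud(s);h,M=masks(s)
    for k in rois[n]:
        m=rect(M[k],rois[n][k]); 
        p=P[(m>0)&(s['depth']>0)]
        print(n,k,m.astype(bool).sum(),'median',np.median(p,0),'min',np.percentile(p,2,0),'max',np.percentile(p,98,0))
        if k=='yellow':
            c=max(cv2.findContours(m,cv2.RETR_EXTERNAL,cv2.CHAIN_APPROX_NONE)[0],key=cv2.contourArea)[:,0]
            w=ray(s,c,0.07)[:,:2]; r=cv2.minAreaRect(w.astype(np.float32));print(r,cv2.boxPoints(r))
        if k=='red':
            t=p[p[:,2]>.09]
            hub=p[p[:,2]>.1255]; print('hub',len(hub),np.median(hub,0))
            pix=np.argwhere(m>0)[:,::-1]; 
# table check
    print('tablez',np.median(P[:,:,2]))
s=dict(np.load('top0.npz'))
a=cv2.resize(s['img'][205:285,325:430],None,fx=7,fy=7,interpolation=cv2.INTER_NEAREST)
cv2.imwrite('pics/c1.png',a[:,:,::-1])
a=cv2.resize(s['img'][170:275,140:240],None,fx=5.6,fy=5.6,interpolation=cv2.INTER_NEAREST)
cv2.imwrite('pics/c2.png',a[:,:,::-1])
s=dict(np.load('scene0.npz'))
a=cv2.resize(s['img'][160:290,70:185],None,fx=4.6,fy=4.6,interpolation=cv2.INTER_NEAREST)
cv2.imwrite('pics/c3.png',a[:,:,::-1])
E
```

```text
top yellow 3755 median [0.5831 0.2216 0.0701] min [0.4676 0.1572 0.0653] max [0.6814 0.3045 0.0749]
((0.573268711566925, 0.23134660720825195), (0.2212819904088974, 0.15461598336696625), 0.8504538536071777) [[0.4615 0.307 ]
 [0.4638 0.1524]
 [0.685  0.1557]
 [0.6828 0.3103]]
top red 698 median [0.5475 0.2644 0.1249] min [0.5206 0.2093 0.0024] max [0.5696 0.3557 0.1306]
hub 304 [0.5435 0.2348 0.1275]
top green 61 median [ 0.5632 -0.2661  0.1409] min [ 0.5558 -0.2749  0.122 ] max [ 0.5708 -0.2587  0.1528]
top black 215 median [ 0.511  -0.2168  0.1217] min [ 0.4864 -0.3056  0.0895] max [ 0.5496 -0.1481  0.1901]
tablez -0.0002716837297668251
scene yellow 1984 median [0.6047 0.2167 0.0705] min [0.4666 0.1569 0.0675] max [0.6841 0.3049 0.0734]
((0.6276765465736389, 0.23159083724021912), (0.11718268692493439, 0.1519806832075119), 1.1903367042541504) [[0.5675 0.3063]
 [0.5707 0.1544]
 [0.6878 0.1568]
 [0.6847 0.3088]]
scene red 465 median [0.5522 0.2554 0.1254] min [0.5227 0.2064 0.1018] max [0.5708 0.3507 0.1295]
hub 223 [0.5472 0.2341 0.1271]
scene green 43 median [ 0.5689 -0.2693  0.1431] min [ 0.5587 -0.2772  0.1253] max [ 0.5737 -0.2597  0.1532]
scene black 268 median [ 0.5079 -0.1655  0.1677] min [ 0.4918 -0.2232  0.1103] max [ 0.5167 -0.1458  0.1889]
tablez 0.0005156649505252409
```

```bash
python3 -c "
import cv2,numpy as np
a=[cv2.resize(cv2.imread('pics/c%d.png'%i),(390,400)) for i in (1,3)];cv2.imwrite('pics/c13.png',np.hstack(a))"
```

```text
(no output)
```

View pics/c13.png

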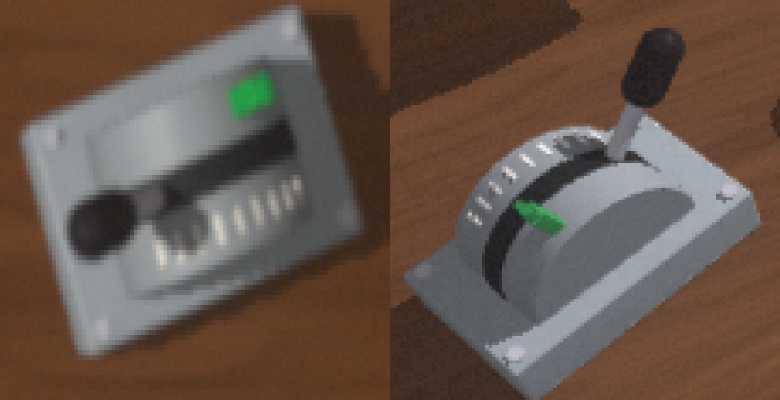

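View pics/c2.png

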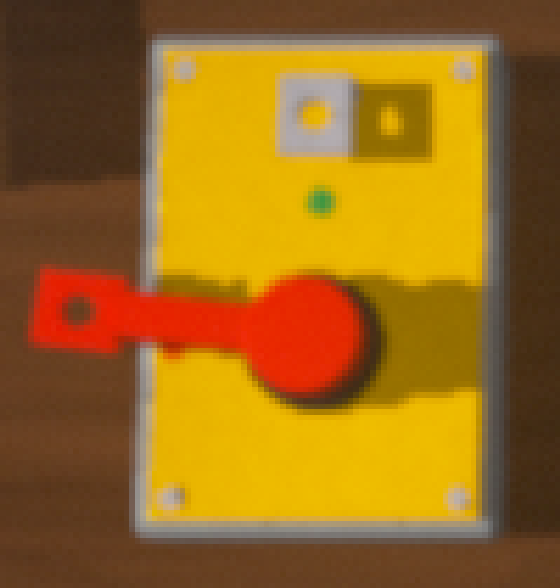

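The crops show the pointer near c1 (250,95), just to the +x side of the slot, and the knob leaning to +y. The tongue hole is at about (154,226) in the top image, and the hasp hole at about (196,190.5).

```bash
python3 - <<'E'
from h import *
np.set_printoptions(precision=4,suppress=True)
for n in ['top','scene']:
    s=dict(np.load(n+'0.npz'));P=cloud(s)
    x,y,z=P[...,0],P[...,1],P[...,2]
    m=(x>.4)&(x<.68)&(y>-.42)&(y<-.07)&(abs(z-.05)<.004)
    m=cv2.morphologyEx(m.astype(np.uint8),cv2.MORPH_OPEN,np.ones((2,2)))>0
    r=cv2.minAreaRect(P[m][:,:2].astype(np.float32)); print(n,m.sum(),r); print(cv2.boxPoints(r))
    m=(x>.4)&(x<.68)&(y>-.42)&(y<-.07)&(z>.165)
    print('knob pts',m.sum(),P[m].mean(0),P[m].max(0))
s=dict(np.load('top0.npz'))
print('handle hole',ray(s,[[153.9,225.7]],.109),'hasp',ray(s,[[196.25,190.5]],.1))
m=masks(s)[1]['red'];m=rect(m,(180,210,212,250))
# hub circle: top face pixels
(c,r)=cv2.minEnclosingCircle(np.argwhere(cv2.morphologyEx(m,cv2.MORPH_OPEN,np.ones((13,13)))>0)[:,::-1].astype(np.float32));print(c,r,ray(s,[c],.127))
for q in [(283,262),(308,153),(258,143)]: print(q,cloud(s)[q[1],q[0]])
E
```

```text
top 1451 ((0.4894272983074188, -0.1560884714126587), (0.13300268352031708, 0.454081654548645), 19.122156143188477)
[[ 0.3522  0.0366]
 [ 0.501  -0.3924]
 [ 0.6266 -0.3488]
 [ 0.4779  0.0802]]
knob pts 177 [ 0.4934 -0.1529  0.1807] [ 0.5091 -0.1346  0.1932]
scene 1772 ((0.7663994431495667, -0.30377212166786194), (0.2641685903072357, 0.6653104424476624), 80.38389587402344)
[[ 0.4164 -0.3784]
 [ 1.0723 -0.4896]
 [ 1.1164 -0.2291]
 [ 0.4605 -0.118 ]]
knob pts 214 [ 0.5018 -0.1565  0.1782] [ 0.5124 -0.1355  0.1907]
handle hole [[0.552  0.3348 0.109 ]] hasp [[0.6469 0.2312 0.1   ]]
(193.7413787841797, 229.2586212158203) 10.265338897705078 [[0.5427 0.2297 0.127 ]]
(283, 262) [0.4668 0.0001 0.0432]
(308, 153) [ 0.767  -0.0676  0.047 ]
(258, 143) [0.7729 0.0714 0.1179]
```

```bash
python3 - <<'E'
from h import *
np.set_printoptions(precision=4,suppress=True)
for n in ['top','scene']:
    s=dict(np.load(n+'0.npz'));P=cloud(s)
    x,y,z=P[...,0],P[...,1],P[...,2]
    h,M=masks(s)
    ok=(x>.4)&(x<.68)&(y>-.42)&(y<-.07)&(s['depth']>0)
    m=(ok&(abs(z-.05)<.004)).astype(np.uint8)
    m=cv2.morphologyEx(m,cv2.MORPH_OPEN,np.ones((3,3)))
    k,l,st,_=cv2.connectedComponentsWithStats(m)
    big=[i for i in range(1,k) if st[i,4]>60]; m=np.isin(l,big)
    pix=np.argwhere(m)[:,::-1]
    w=ray(s,pix,.05)[:,:2]
    r=cv2.minAreaRect(w.astype(np.float32)); print(n,m.sum(),st[big],r)
    a=np.deg2rad(r[2]); a=a if r[1][1]>r[1][0] else a-np.pi/2
    c=np.array(r[0]);ex=np.array([np.cos(a),np.sin(a)]);ey=np.array([-ex[1],ex[0]])
    print('centre',c,'yaw',a)
    for nm,mm in [('knob',ok&(z>.15)&(h[...,2]<60)&(y>-.2)),('green',ok&(rect(M['green'],(0,0,512,384))>0))]:
        p=P[mm]; d=p[:,:2]-c; q=np.c_[d@ex,d@ey,p[:,2]-.05]
        print(nm,len(q),'local med',np.median(q,0),'hi',np.percentile(q,[2,98],0).ravel(),'rad',np.percentile(np.hypot(q[:,1],q[:,2]),[50,98]),'ang',np.median(np.arctan2(q[:,1],q[:,2])))
E
```

```text
top 1084 [[386 207  18  10 104]
 [399 215  12  15  97]
 [333 218  37  34 313]
 [405 231  14  17 121]
 [378 249  40  15 190]
 [343 257  19  18 174]
 [363 262  16   8  85]] ((0.52762371301651, -0.25045451521873474), (0.12921878695487976, 0.20886319875717163), 19.569488525390625)
centre [ 0.5276 -0.2505] yaw 0.3415520076993164
knob 160 local med [0.0009 0.0996 0.1335] hi [-0.0104  0.0731  0.1088  0.0123  0.1178  0.141 ] rad [0.1674 0.18  ] ang 0.6404271428610377
green 61 local med [ 0.028  -0.0266  0.0909] hi [ 0.0211 -0.0352  0.072   0.0347 -0.0199  0.1028] rad [0.0955 0.1085] ang -0.2915475128150243
scene 1732 [[  75  198  100   85 1732]] ((0.5331083536148071, -0.2521439790725708), (0.1317531019449234, 0.2088240534067154), 18.586763381958008)
centre [ 0.5331 -0.2521] yaw 0.32440021830428367
knob 299 local med [0.0033 0.095  0.1223] hi [-0.0128  0.0735  0.1008  0.0107  0.1179  0.1397] rad [0.1552 0.179 ] ang 0.651265964808669
green 42 local med [ 0.0288 -0.0266  0.0931] hi [ 0.0183 -0.0347  0.0753  0.0333 -0.0182  0.1032] rad [0.0969 0.1086] ang -0.2846444406072106
```

The fit gives a pedestal centre of about (0.530,-0.251) and a yaw of about 0.335. The lever is at about +0.64 and the pointer at about -0.285, and the measured radii of 180 and 108 mm match the given sizes. The isolator axis is at about (0.543,0.230) and the hasp hole at (0.647,0.231).

Next I move over the knob.

Request:
jog_arm(motion=[[2.1,3.4,0.2,-0.5,0],[2.1,3.4,0.2,-0.5,0],[2.1,3.4,0.2,-0.5,0],[2.1,3.4,0.2,-0.5,0],[2.1,3.4,0.2,-0.5,0],[2.1,3.4,0,-0.5,0],[2.1,3.4,0,-0.5,0],[2.1,3.4,0,-0.5,0],[2.1,3.4,0,-0.5,0],[2.1,3.4,0,0,0]], squeeze=20)

```text
t: 0.93
tcp_pos: [0.4568, -0.226, 0.2363]
tool_rot: [0.988, 0.153, -0.002, -0.001]
force: [1.2, 0.0, 1.0]
finger_gap: 1.001
```

Request:
jog_arm(motion=[[2,3.2,0,0.8,0],[1.5,2.5,0,0.8,0],[0.3,0.3,0,0,0],[0,0,0,0,0]])

```text
t: 1.27
tcp_pos: [0.4978, -0.1546, 0.2353]
tool_rot: [0.985, 0.173, -0.002, -0.003]
force: [0.7, 0.5, 0.1]
finger_gap: 1.001
```

```bash
cat >> h.py <<'E'
C=np.array([.530,-.251]);YAW=.335
def st():
    s=sense();p=s['tcp_pos'];m=R.from_quat(s['tool_rot']).as_matrix()
    d=p[:2]-C;c,n=np.cos(YAW),np.sin(YAW)
    print('t',round(s['t'],2),'tcp',p.round(4),'yaw',round(float(np.arctan2(m[1,0],m[0,0])),4),'ped local',(d@[c,n]).round(4),(d@[-n,c]).round(4),'F',s['force'].round(1),'gap',round(s['finger_gap'],3))
E
python3 -c "
from h import *
st(); snap('wrist','w1.png')"
```

```text
t 1.27 tcp [ 0.4978 -0.1546  0.2353] yaw 0.347 ped local 0.0013 0.1016 F [0.7 0.5 0.1] gap 1.001
```

View pics/w1.png

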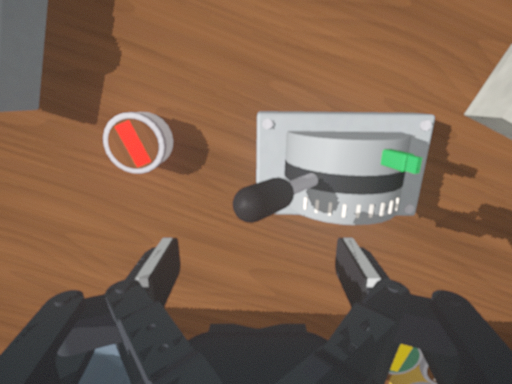

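In the wrist view the knob at (260,198) sits midway between the jaws at (160,260) and (360,260), and the pedestal edges are square to the jaws. I'll descend to straddle it.

Request:
jog_arm(motion=[[0.1,-0.4,-1.5,0,0],[0,0,-2,0,0],[0,0,-2,0,0],[0,0,-0.9,0,0],[0,0,0,0,0],[0,0,0,0,80],[0,0,0,0,80],[0,0,0,0,80]])

```text
t: 1.98
tcp_pos: [0.4949, -0.166, 0.1706]
tool_rot: [0.986, 0.166, -0.003, -0.004]
force: [-0.9, 3.0, -0.8]
finger_gap: 0.687
```

```bash
python3 -c "
from h import *
st(); snap('wrist','w2.png')"
```

```text
t 1.98 tcp [ 0.4949 -0.166   0.1706] yaw 0.3344 ped local -0.0052 0.0918 F [-0.9  3.  -0.8] gap 0.687
```

View pics/w2.png

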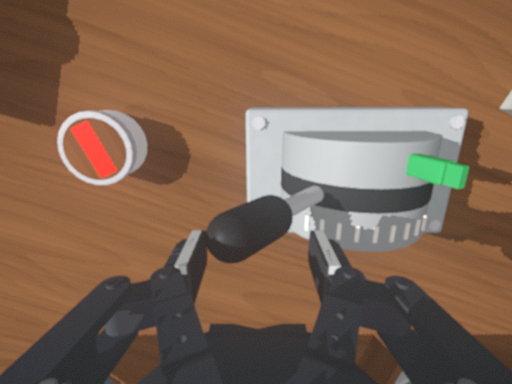

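Request:
jog_arm(motion=[[0.55,-1.4,0,0,80],[0.55,-1.4,0,0,80],[0.55,-1.4,0,0,80],[0.55,-1.4,0,0,80],[0.55,-1.4,0,0,80],[0.55,-1.4,0,0,80],[0.5,-1.4,0,0,80],[0,0,0,0,80]])

```text
t: 2.7
tcp_pos: [0.5244, -0.2539, 0.1766]
tool_rot: [0.986, 0.168, -0.01, -0.018]
force: [0.1, -0.4, 0.1]
finger_gap: 0.683
```

```bash
python3 -c "
from h import *
st(); snap('wrist','w3.png')"
```

```text
t 2.7 tcp [ 0.5244 -0.2539  0.1766] yaw 0.3385 ped local -0.0063 -0.0009 F [ 0.1 -0.4  0.1] gap 0.683
```

View pics/w3.png

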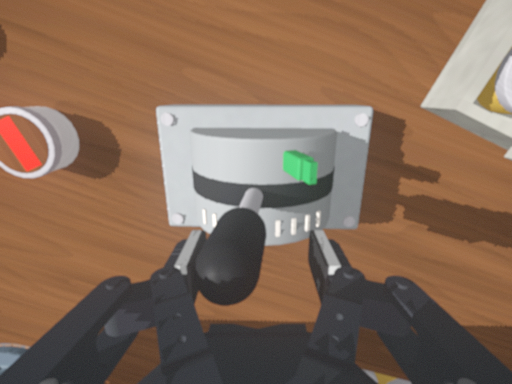

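The knob at (230,255) rests against the left finger and the lever is now near upright. The pointer is at (300,167). I'll keep pushing.

Request:
jog_arm(motion=[[0.65,-1.4,-0.2,0,80],[0.65,-1.4,-0.2,0,80],[0.65,-1.4,-0.2,0,80],[0,0,0,0,80],[0,0,0,0,80]])

```text
t: 3.17
tcp_pos: [0.5403, -0.2902, 0.1726]
tool_rot: [0.985, 0.169, -0.013, -0.022]
force: [-0.2, -0.9, -0.5]
finger_gap: 0.685
```

```bash
cat > ang.py <<'E'
from h import *
np.set_printoptions(precision=4,suppress=True)
import sys
st()
for n in ['top','scene']:
    s=snap(n,f'{n}{sys.argv[1]}.png');P=cloud(s);h,M=masks(s)
    x,y,z=P[...,0],P[...,1],P[...,2]
    c=np.array({'top':[.5276,-.2505],'scene':[.5331,-.2521]}[n]);ex=np.array([np.cos(YAW),np.sin(YAW)]);ey=np.array([-ex[1],ex[0]])
    X=(P[...,:2]-c)@ex;Y=(P[...,:2]-c)@ey;Z=z-.05
    rad=np.hypot(Y,Z)
    for nm,mm in [('knob',(abs(X)<.018)&(rad>.117)&(rad<.183)&(h[...,2]<70)&(abs(Y)<.13)&(Z>.05)),('stem',(abs(X)<.009)&(rad>.078)&(rad<.112)&(Z>0)),('green',(M['green']>0)&(X>.015)&(X<.04)&(rad<.115))]:
        if mm.sum()>5:
            a=np.arctan2(Y,Z)[mm]; print(n,nm,mm.sum(),'ang med',np.median(a),np.percentile(a,[3,97]),'mid',np.percentile(a,[3,97]).mean(),'X',np.median(X[mm]))
E
python3 -c "
from h import *
st(); snap('wrist','w4.png')"; python3 ang.py 4
```

```text
t 3.17 tcp [ 0.5403 -0.2902  0.1726] yaw 0.3408 ped local -0.0031 -0.0404 F [-0.2 -0.9 -0.5] gap 0.685
t 3.22 tcp [ 0.5405 -0.2904  0.1727] yaw 0.3409 ped local -0.003 -0.0406 F [0.2 0.  0. ] gap 0.687
top knob 14 ang med -0.1466690870912281 [-0.2004  0.0322] mid -0.08408691044334216 X 0.010940625135843403
top stem 36 ang med 1.5486657431844912 [-0.1504  1.5664] mid 0.7080144762519381 X 0.0012101168101498912
top green 62 ang med -0.2883952406778906 [-0.3371 -0.253 ] mid -0.29505175683521195 X 0.02828674294875954
scene knob 495 ang med -0.17964120968733624 [-0.5045  0.0348] mid -0.23484910853653265 X 0.004455916216746169
scene stem 153 ang med -0.205334405479157 [-1.5681  1.5687] mid 0.00026829196136879396 X 0.001731318807748193
scene green 57 ang med -0.29451491521702755 [-0.3421 -0.243 ] mid -0.2925493745494827 X 0.03008211166382957
```

View pics/w4.png

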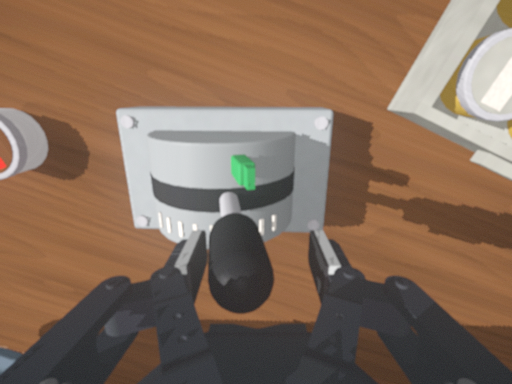

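View pics/scene4.png

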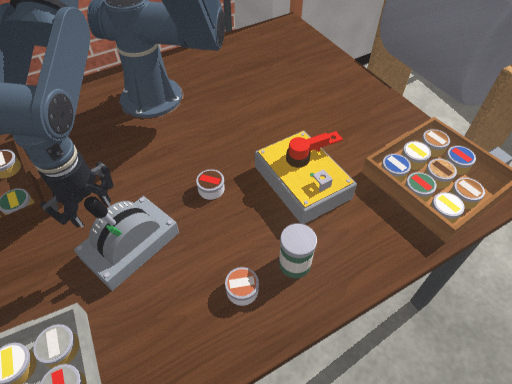

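In the wrist view the stem at (229,205) is still left of the pointer at (243,172). The lever measures about -0.20 and the target is -0.29, so I'll push about 1 cm more, back off and measure without the gripper in the way.

Request:
jog_arm(motion=[[0.4,-1.0,0,0,80],[0,0,0,0,80],[0,0,0,0,80]])

```text
t: 3.57
tcp_pos: [0.5435, -0.2979, 0.1725]
tool_rot: [0.985, 0.17, -0.014, -0.024]
force: [0.2, -0.9, -0.2]
finger_gap: 0.687
```

```bash
python3 ang.py 5; python3 -c "
from h import *
snap('wrist','w5.png')"
```

```text
t 3.57 tcp [ 0.5435 -0.2979  0.1725] yaw 0.3429 ped local -0.0027 -0.0487 F [ 0.2 -0.9 -0.2] gap 0.687
top knob 19 ang med -0.205432767460705 [-0.2762 -0.0198] mid -0.14800350438501989 X 0.011479350567353898
top stem 38 ang med 1.5373145350592399 [-0.2344  1.57  ] mid 0.6678107786746189 X 0.0007702128042136416
top green 60 ang med -0.2898730033238407 [-0.3396 -0.2507] mid -0.2951583926312493 X 0.028289362199892233
scene knob 498 ang med -0.2356814086575983 [-0.5471 -0.0061] mid -0.27659358271713 X 0.004824092149725295
scene stem 132 ang med -0.25642689022636456 [-1.5693  1.5672] mid -0.0010395813518198072 X 0.0015674351733846953
scene green 49 ang med -0.295809766025468 [-0.3464 -0.242 ] mid -0.2941789900251138 X 0.029830209816592314
```

View pics/w5.png

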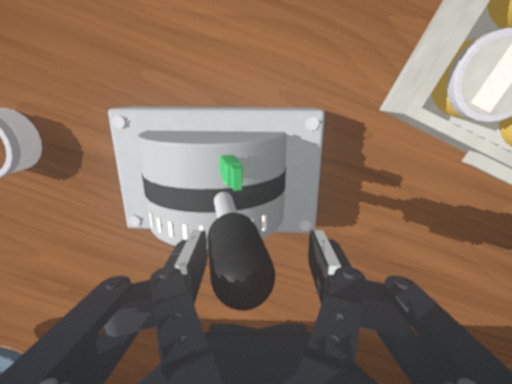

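About 0.04 rad remains, so I'll nudge 5 mm, then open, lift and look.

Request:
jog_arm(motion=[[0.2,-0.6,0,0,80],[0,0,0,0,80],[0,0,0,0,80],[-0.2,0.6,0,0,0],[0,0,0,0,0],[0,0,2,0,0],[0,0,3,0,0],[0,0,3,0,0],[-2,3,1,0,0],[-3,2,0,0,0]])

```text
t: 4.55
tcp_pos: [0.4967, -0.2514, 0.2641]
tool_rot: [0.985, 0.169, -0.012, -0.021]
force: [-0.5, 0.5, 0.5]
finger_gap: 0.997
```

Request:
jog_arm(motion=[[-2.5,3,0,0,0],[-2.5,3,0,0,0],[0,0,0,0,0]])

```text
t: 4.8
tcp_pos: [0.4393, -0.1854, 0.2654]
tool_rot: [0.985, 0.169, -0.013, -0.021]
force: [-0.9, 0.2, -1.1]
finger_gap: 1.0
```

```bash
python3 ang.py 6; python3 -c "
from h import *
s=snap('wrist','w6.png')
import cv2
a=cv2.imread('pics/scene6.png')[170:280,70:185];b=cv2.imread('pics/top6.png')[205:285,325:430]
cv2.imwrite('pics/c6.png',np.hstack([cv2.resize(a,(400,400)),cv2.resize(b,(400,400))]))"
```

```text
t 4.8 tcp [ 0.4393 -0.1854  0.2654] yaw 0.3409 ped local -0.0641 0.0917 F [-0.9  0.2 -1.1] gap 1.0
top knob 93 ang med -0.2436581843570605 [-0.3463 -0.1945] mid -0.27042114735632194 X 0.008449558036054029
top stem 81 ang med -0.232093877087951 [-0.2853  1.5656] mid 0.6401635807041359 X 0.00036389299575634076
top green 62 ang med -0.2874858594428822 [-0.3349 -0.2473] mid -0.29109570385263484 X 0.028292952473094088
scene knob 338 ang med -0.2893097268772249 [-0.3755 -0.2047] mid -0.2901014555964789 X 0.006805035038585898
scene stem 134 ang med -0.294800744285997 [-1.5689  1.5681] mid -0.00042600038181628275 X 0.0017829305876565565
scene green 45 ang med -0.2917553542150657 [-0.3409 -0.241 ] mid -0.2909425806093262 X 0.03038206177674387
```

View pics/c6.png

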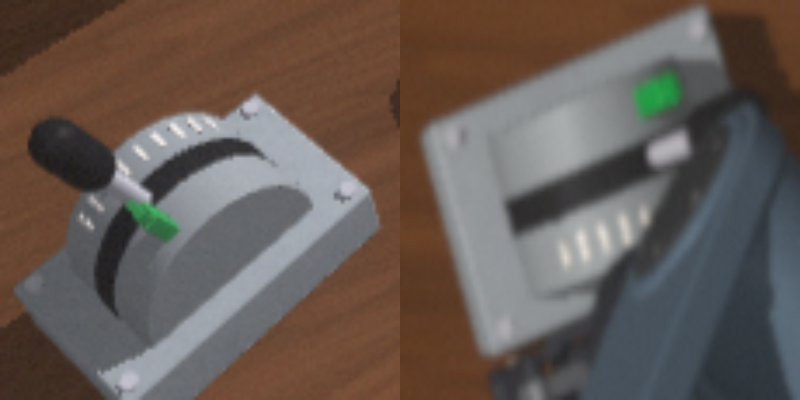

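View pics/w6.png

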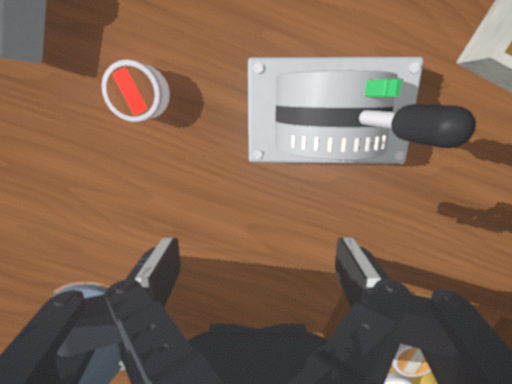

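The lever (-0.289) and the pointer (-0.292) line up in the scene view, where both lie on one radius. I'll take a clear top view once the arm has moved away. Now to the isolator handle.

Request:
jog_arm(motion=[[0.5,3.8,0,6.5,0],[0.5,3.8,0,6.5,0],[0.7,3.8,0,6.5,0],[0.8,3.8,0,6.5,0],[0.8,3.8,0,6.5,0],[0.9,3.8,0,6.5,0],[0.9,3.8,0,6.5,0],[0.9,3.8,0,6.5,0],[0.9,3.8,0,6.5,0],[0.9,3.8,0,6.5,0]])

```text
t: 5.78
tcp_pos: [0.5503, 0.1843, 0.2702]
tool_rot: [0.73, 0.683, -0.001, 0.001]
force: [0.6, -0.8, 0.1]
finger_gap: 1.0
```

Request:
jog_arm(motion=[[0.9,3.8,0,3,0],[0.9,3.8,0,3,0],[0,0,0,0,0]])

```text
t: 6.03
tcp_pos: [0.5771, 0.2716, 0.27]
tool_rot: [0.688, 0.725, 0.004, 0.002]
force: [1.0, -1.0, -0.7]
finger_gap: 1.001
```

```bash
python3 ang.py 7; python3 -c "
from h import *
snap('wrist','w7.png')
import cv2
a=cv2.imread('pics/scene7.png')[170:280,70:185];b=cv2.imread('pics/top7.png')[205:285,325:430]
cv2.imwrite('pics/c7.png',np.hstack([cv2.resize(a,(400,400)),cv2.resize(b,(400,400))]))"
```

```text
t 6.03 tcp [0.5771 0.2716 0.27  ] yaw 1.6228 ped local 0.2163 0.478 F [ 1.  -1.  -0.7] gap 1.001
top knob 244 ang med -0.2433772577246605 [-0.3403 -0.1971] mid -0.2687315755130071 X 0.0004427671142945412
top stem 80 ang med -0.23452692968607075 [-0.2823  1.5677] mid 0.6427156139849923 X -3.029567018047758e-05
top green 33 ang med -0.29327091332503397 [-0.3341 -0.2485] mid -0.2912710642694839 X 0.02814910284026697
scene knob 343 ang med -0.2883398759766909 [-0.3771 -0.2048] mid -0.29094243716656176 X 0.006918065281985209
scene stem 147 ang med -0.29150881066075646 [-1.5685  1.5677] mid -0.00039258557723786947 X 0.0014361401062892866
scene green 7 ang med -0.3173169371270292 [-0.3583 -0.2636] mid -0.31093097268218584 X 0.027704740555372746
```

View pics/c7.png

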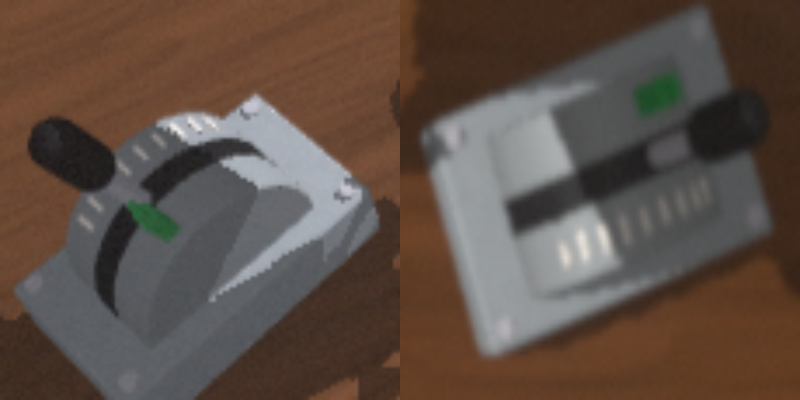

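View pics/w7.png

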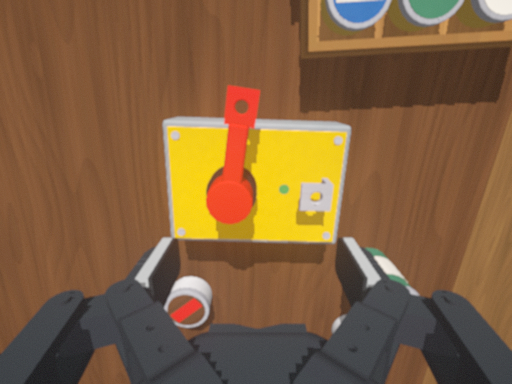

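The clear views still agree: the scene view gives -0.288 against -0.292, while the top view sees only the knob's +y face. I'll cross-check with silhouette rays cast onto the lever's plane, and measure the handle angle again.

```bash
cat > sil.py <<'E'
from h import *
import sys
np.set_printoptions(precision=4,suppress=True)
im=cv2.cvtColor(cv2.imread(sys.argv[1]),cv2.COLOR_BGR2RGB);s=dict(np.load('scene0.npz'));s['img']=im
h=cv2.cvtColor(im,cv2.COLOR_RGB2HSV)
ex=np.array([np.cos(YAW),np.sin(YAW),0]);ey=np.array([-ex[1],ex[0],0]);c=np.array([.5331,-.2521,.05])
def plane(pix,X):
    K=s['intrinsics'];d=np.c_[(pix[:,0]-K[0,2])/K[0,0],(pix[:,1]-K[1,2])/K[1,1],np.ones(len(pix))]@R.from_quat(s['attitude']).as_matrix().T
    o=s['eye']-c;t=(X-o@ex)/(d@ex);p=o+d*t[:,None];return np.c_[p@ey,p[:,2]]
x0,y0,x1,y1=map(int,sys.argv[2:6])
kn=rect(cv2.inRange(h,(0,0,0),(180,255,62)),(x0,y0,x1,y1))
kn=cv2.morphologyEx(kn,cv2.MORPH_OPEN,np.ones((5,5)))
k,l,stt,_=cv2.connectedComponentsWithStats(kn);i=1+np.argmax(stt[1:,4]);print(stt[i])
q=plane(np.argwhere(l==i)[:,::-1],0);m=q.mean(0);v=np.linalg.svd(q-m)[2][0];v*=np.sign(v[1])
print('knob centroid',m,'r',np.hypot(*m),'ang',np.arctan2(*m),'axis ang',np.arctan2(*v))
g=rect(cv2.inRange(h,(55,140,40),(80,255,255)),(95,210,130,245))
q=plane(np.argwhere(g>0)[:,::-1],.028);m=q.mean(0);print('green',len(q),m,np.hypot(*m),np.arctan2(*m))
E
python3 sil.py pics/scene6.png 72 195 106 228; python3 sil.py pics/scene0.png 132 160 165 200
python3 - <<'E'
from h import *
np.set_printoptions(precision=4,suppress=True)
s=snap('wrist');np.savez('w7.npz',**s)
P=cloud(s);h,M=masks(s)
m=rect(M['red'],(195,70,270,230))>0
# hub & tongue hole & hasp hole by contours
for k,z in [('red',.109)]:
    c,hh=cv2.findContours(m.astype(np.uint8),cv2.RETR_CCOMP,cv2.CHAIN_APPROX_NONE)
    for cc,q in zip(c,hh[0]):
        if q[3]>=0: mm=cv2.moments(cc);print('hole',len(cc),cc[:,0].mean(0),ray(s,[cc[:,0].mean(0)],.109))
z=P[...,2];hub=m&(z>.1262);hub[:160]=False
hb=cv2.morphologyEx(hub.astype(np.uint8),cv2.MORPH_OPEN,np.ones((15,15)))
(c,r)=cv2.minEnclosingCircle(np.argwhere(hb>0)[:,::-1].astype(np.float32));print('hub',c,r,ray(s,[c],.127))
y=rect(M['yellow'],(155,110,360,250))
c=max(cv2.findContours(y,cv2.RETR_EXTERNAL,cv2.CHAIN_APPROX_NONE)[0],key=cv2.contourArea)[:,0]
r=cv2.minAreaRect(ray(s,c,.07)[:,:2].astype(np.float32));print(r)
a=s['img'][165:225,280:350];cv2.imwrite('pics/c8.png',cv2.resize(a,None,fx=8,fy=8,interpolation=0)[:,:,::-1])
E
```

```text
[ 79 204  24  18 308]
knob centroid [-0.0445  0.145 ] r 0.15164185078460246 ang -0.2978664330177749 axis ang -0.3303249525239745
green 45 [-0.0271  0.0898] 0.09385294999519148 -0.29331884678585807
[139 170  17  24 293]
knob centroid [0.0948 0.1161] r 0.14990610518794065 ang 0.6844167934697978 axis ang 0.3306343997340738
green 43 [-0.0276  0.0927] 0.0967477076905547 -0.2893091409719303
hole 4 [238. 181.] [[0.5534 0.2524 0.109 ]]
hole 4 [229. 180.] [[0.5429 0.2531 0.109 ]]
hole 4 [237. 141.] [[0.5511 0.2988 0.109 ]]
hole 4 [236. 136.] [[0.5499 0.3043 0.109 ]]
hole 4 [243. 135.] [[0.5576 0.3058 0.109 ]]
hole 4 [236. 129.] [[0.5497 0.3119 0.109 ]]
hole 4 [243. 128.] [[0.5574 0.3134 0.109 ]]
hole 4 [233. 127.] [[0.5464 0.3139 0.109 ]]
hole 4 [235. 125.] [[0.5485 0.3162 0.109 ]]
hole 4 [234. 124.] [[0.5474 0.3172 0.109 ]]
hole 4 [250. 123.] [[0.5648 0.3191 0.109 ]]
hole 4 [247. 122.] [[0.5615 0.32   0.109 ]]
hole 4 [250. 119.] [[0.5647 0.3233 0.109 ]]
hole 4 [247. 119.] [[0.5614 0.3232 0.109 ]]
hole 6 [244.5 119. ] [[0.5587 0.323  0.109 ]]
hole 4 [235. 119.] [[0.5484 0.3226 0.109 ]]
hole 6
[... 2595 characters left out ...]
 0.3516 0.109 ]]
hole 4 [237.  91.] [[0.5499 0.3513 0.109 ]]
hole 4 [235.  91.] [[0.5478 0.3512 0.109 ]]
hole 4 [251.  90.] [[0.5646 0.353  0.109 ]]
hole 4 [249.  90.] [[0.5625 0.3529 0.109 ]]
hole 4 [234.  90.] [[0.5467 0.3522 0.109 ]]
hole 4 [231.  90.] [[0.5436 0.352  0.109 ]]
hole 4 [235.  89.] [[0.5477 0.3532 0.109 ]]
hole 6 [243.   88.5] [[0.5561 0.3541 0.109 ]]
hole 8 [239.  88.] [[0.5519 0.3544 0.109 ]]
hole 4 [233.  88.] [[0.5456 0.3541 0.109 ]]
hole 6 [236.   87.5] [[0.5488 0.3547 0.109 ]]
hole 4 [231.  87.] [[0.5435 0.355  0.109 ]]
hub (0.0, 0.0) 0.0 [[0.3367 0.4181 0.127 ]]
((0.5752127170562744, 0.23335717618465424), (0.22170737385749817, 0.15328764915466309), 0.9105207324028015)
```

View pics/c8.png

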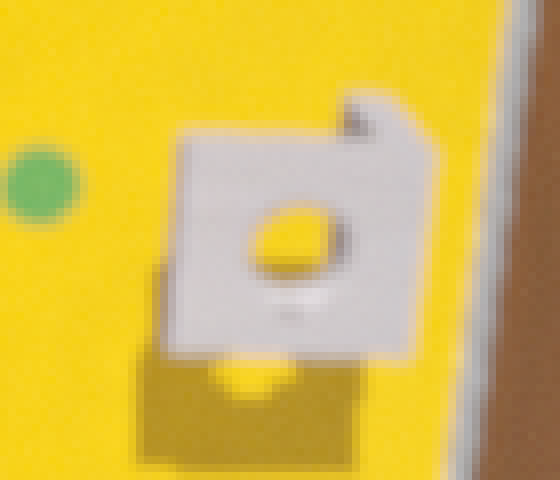

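Silhouette check: lever -0.298, pointer -0.293, so they agree. The axis is at about (0.544,0.232), the handle points about 0.10 rad clockwise of +y, and the hole sits 104.5 mm from the axis, as it should. I'll move above the bar at a radius of about 62 mm.

Request:
jog_arm(motion=[[-1.2,1.0,-2,-4.5,0],[-1.1,0.9,-3,-3.5,0],[-0.3,0.2,-2,0,0],[0,0,-1.5,0,0],[0,0,0,0,0],[0,0,0,0,0]])

```text
t: 6.73
tcp_pos: [0.5517, 0.2739, 0.1849]
tool_rot: [0.748, 0.663, 0.001, 0.005]
force: [-0.4, -0.1, 1.0]
finger_gap: 0.998
```

```bash
python3 -c "
from h import *
st(); snap('wrist','w9.png')"
```

```text
t 6.73 tcp [0.5517 0.2739 0.1849] yaw 1.4503 ped local 0.1931 0.4886 F [-0.4 -0.1  1. ] gap 0.998
```

View pics/w9.png

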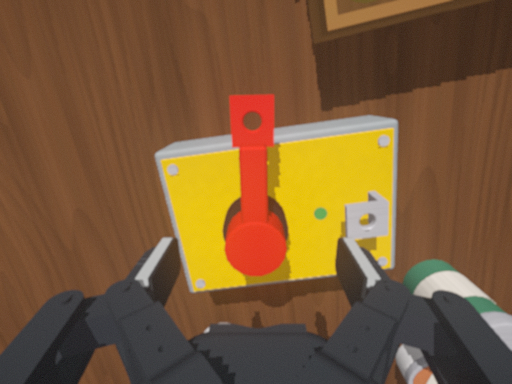

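The handle runs straight up the image at column 254, centred between the jaws. I'll move 2 cm further out, descend and close.

Request:
jog_arm(motion=[[0,1.2,-1,0,0],[-0.1,1.0,-2,0,0],[0,0,-2.5,0,0],[0,0,-2,0,0],[0,0,-1,0,0],[0,0,0,0,0],[0,0,0,0,120],[0,0,0,0,150],[0,0,0,0,150]], squeeze=20)

```text
t: 7.53
tcp_pos: [0.5611, 0.2995, 0.1063]
tool_rot: [0.751, 0.66, 0.013, 0.01]
force: [-0.1, -1.2, -0.5]
finger_gap: 0.606
```

```bash
python3 -c "
from h import *
st(); snap('wrist','w10.png')"
```

```text
t 7.53 tcp [0.5611 0.2995 0.1063] yaw 1.4429 ped local 0.2103 0.5097 F [-0.1 -1.2 -0.5] gap 0.606
```

View pics/w10.png

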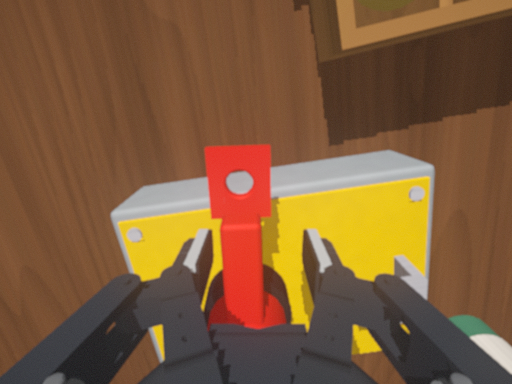

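The bar at (243,275) is between the fingers but off centre because the TCP has drifted +x by about 1 cm. I'll correct that, lower, and close more.

Request:
jog_arm(motion=[[-0.9,-0.3,-0.5,0,120],[-0.2,-0.1,-0.4,0,120],[0,0,0,0,120],[0,0,0,0,170],[0,0,0,0,170],[0,0,0,0,170]])

```text
t: 8.08
tcp_pos: [0.5541, 0.2965, 0.1023]
tool_rot: [0.751, 0.66, 0.018, 0.012]
force: [0.6, 0.1, -0.5]
finger_gap: 0.331
```

```bash
python3 -c "
from h import *
st(); snap('wrist','w11.png')"
```

```text
t 8.08 tcp [0.5541 0.2965 0.1023] yaw 1.4423 ped local 0.2028 0.5091 F [ 0.6  0.1 -0.5] gap 0.331
```

View pics/w11.png

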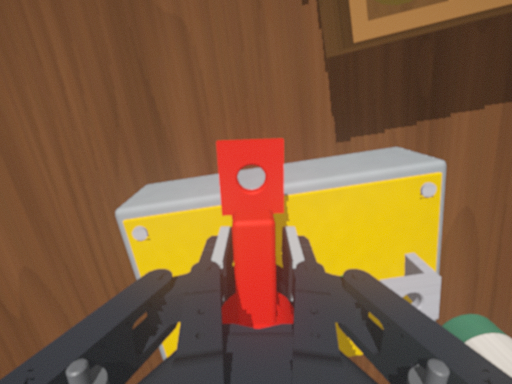

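The bar at (255,260) is now loosely straddled with about 3 mm of play per side. I'll swing it clockwise along the arc in short calls.

Request:
jog_arm(motion=[[0.6,-0.12,0,-6,170],[0.65,-0.2,0,-6,170],[0.63,-0.26,0,-6,170],[0.6,-0.32,0,-6,170],[0,0,0,0,170]])

```text
t: 8.55
tcp_pos: [0.5641, 0.2911, 0.1019]
tool_rot: [0.877, 0.48, 0.003, 0.004]
force: [5.1, -4.8, -3.1]
finger_gap: 0.335
```

```bash
cat >> h.py <<'E'
AX=np.array([.544,.232])
def arc(th=None):
    s=sense();p=s['tcp_pos'];m=R.from_quat(s['tool_rot']).as_matrix();d=p[:2]-AX
    y=np.arctan2(m[1,0],m[0,0])
    print('t',round(s['t'],2),'tcp',p.round(4),'theta pos',round(float(np.arctan2(d[0],d[1])),3),'theta yaw',round(float(np.pi/2-y),3),'r',round(float(np.hypot(*d)),4),'F',s['force'].round(1),'gap',round(s['finger_gap'],3), 'tilt',m[:,2].round(3))
    if th:
        for t in th: print(t,'delta cm',((AX+.065*np.array([np.sin(t),np.cos(t)])-p[:2])*100).round(2))
E
python3 -c "
from h import *
arc([.65,.75,.85,.95,1.05])"
```

```text
t 8.55 tcp [0.5641 0.2911 0.1019] theta pos 0.328 theta yaw 0.57 r 0.0625 F [ 5.1 -4.8 -3.1] gap 0.335 tilt [ 0.009 -0.004 -1.   ]
0.65 delta cm [ 1.92 -0.74]
0.75 delta cm [ 2.42 -1.16]
0.85 delta cm [ 2.87 -1.62]
0.95 delta cm [ 3.27 -2.13]
1.05 delta cm [ 3.62 -2.68]
```

Translation lags yaw, so I'll catch up with shifts alone.

Request:
jog_arm(motion=[[0.9,-0.35,0,0,170],[0.9,-0.4,0,0,170],[0.9,-0.5,0,-4,170],[0,0,0,0,170]])

```text
t: 8.88
tcp_pos: [0.5813, 0.2855, 0.1015]
tool_rot: [0.893, 0.449, -0.004, -0.006]
force: [0.8, -0.1, 0.2]
finger_gap: 0.336
```

```bash
python3 -c "
from h import *
arc([.65,.75,.85,.95,1.05]); snap('wrist','w12.png')"
```

```text
t 8.88 tcp [0.5813 0.2855 0.1015] theta pos 0.609 theta yaw 0.639 r 0.0652 F [ 0.8 -0.1  0.2] gap 0.336 tilt [-0.013  0.006 -1.   ]
0.65 delta cm [ 0.2  -0.18]
0.75 delta cm [ 0.7  -0.59]
0.85 delta cm [ 1.15 -1.06]
0.95 delta cm [ 1.56 -1.57]
1.05 delta cm [ 1.91 -2.12]
```

View pics/w12.png

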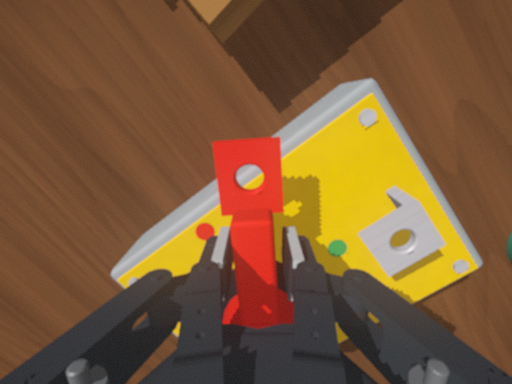

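The handle is following the jaws, with the bar at (253,250) between the pads. Continuing.

Request:
jog_arm(motion=[[0.75,-0.6,0,-5.5,170],[0.7,-0.7,0,-5.5,170],[0.65,-0.75,0,-5.5,170],[0.6,-0.8,0,-5,170],[0,0,0,0,170]])

```text
t: 9.35
tcp_pos: [0.5992, 0.268, 0.101]
tool_rot: [0.962, 0.271, -0.007, -0.018]
force: [0.6, 0.3, -0.4]
finger_gap: 0.333
```

```bash
python3 -c "
from h import *
arc([1.05,1.15,1.25,1.35,1.45])"
```

```text
t 9.35 tcp [0.5992 0.268  0.101 ] theta pos 0.993 theta yaw 1.022 r 0.0659 F [ 0.6  0.3 -0.4] gap 0.333 tilt [-0.024  0.031 -0.999]
1.05 delta cm [ 0.12 -0.37]
1.15 delta cm [ 0.42 -0.95]
1.25 delta cm [ 0.65 -1.55]
1.35 delta cm [ 0.82 -2.18]
1.45 delta cm [ 0.93 -2.82]
```

Request:
jog_arm(motion=[[0.4,-0.95,0,-6,170],[0.3,-1.0,0,-6,170],[0.25,-1.0,0,-6,170],[0.1,-0.9,0,-4,170],[0,0,0,0,170]])

```text
t: 9.77
tcp_pos: [0.6102, 0.2433, 0.1006]
tool_rot: [0.997, 0.077, 0.002, -0.03]
force: [0.4, 0.9, 0.6]
finger_gap: 0.331
```

```bash
python3 -c "
from h import *
arc([1.35,1.45,1.55]); snap('wrist','w13.png')"
```

```text
t 9.77 tcp [0.6102 0.2433 0.1006] theta pos 1.401 theta yaw 1.416 r 0.0672 F [0.4 0.9 0.6] gap 0.331 tilt [-0.001  0.061 -0.998]
1.35 delta cm [-0.28  0.29]
1.45 delta cm [-0.17 -0.35]
1.55 delta cm [-0.12 -1.  ]
```

View pics/w13.png

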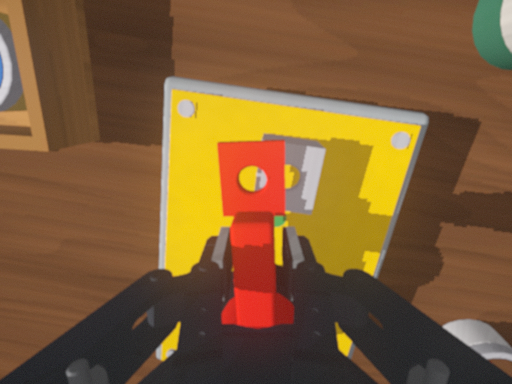

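The tongue hole is at (253,179) and the hasp hole shows at about (292,177), so a little more clockwise is needed.

```bash
cat > iso.py <<'E'
from h import *
import sys
np.set_printoptions(precision=4,suppress=True)
arc([1.5,1.55,1.6])
s=snap('wrist',sys.argv[1]+'w.png');np.savez('lw.npz',**s)
h,M=masks(s)
r=cv2.medianBlur(M['red'],5);r=rect(r,(150,80,360,320))
c,hh=cv2.findContours(r,cv2.RETR_CCOMP,cv2.CHAIN_APPROX_NONE)
for cc,q in zip(c,hh[0]):
    if q[3]>=0 and len(cc)>20:
        (u,v),rr=cv2.minEnclosingCircle(cc);print('tongue hole pix',u,v,rr,ray(s,[[u,v]],.109))
a=s['img'][120:230,190:350];cv2.imwrite('pics/'+sys.argv[1]+'c.png',cv2.resize(a,None,fx=5,fy=5)[:,:,::-1])
t=snap('top',sys.argv[1]+'t.png');np.savez('lt.npz',**t)
b=t['img'][165:265,150:250];cv2.imwrite('pics/'+sys.argv[1]+'tc.png',cv2.resize(b,None,fx=5,fy=5)[:,:,::-1])
E
python3 iso.py i1; python3 -c "
from h import *
s=dict(np.load('w7.npz'));print('hasp by w7',ray(s,[[317.5,195.4]],.1))"
```

```text
t 9.82 tcp [0.6102 0.2433 0.1007] theta pos 1.401 theta yaw 1.414 r 0.0671 F [ 0.3 -0.2 -0.6] gap 0.332 tilt [-0.002  0.06  -0.998]
1.5 delta cm [-0.13 -0.67]
1.55 delta cm [-0.12 -1.  ]
1.6 delta cm [-0.12 -1.32]
tongue hole pix 252.875 177.5 16.500572204589844 [[0.6499 0.252  0.109 ]]
hasp by w7 [[0.65050913 0.23559886 0.1       ]]
```

View pics/i1c.png

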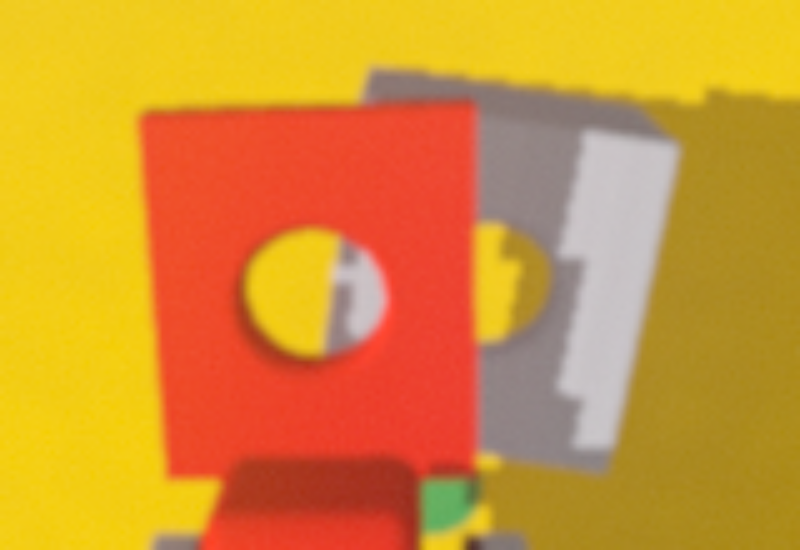

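View pics/i1tc.png

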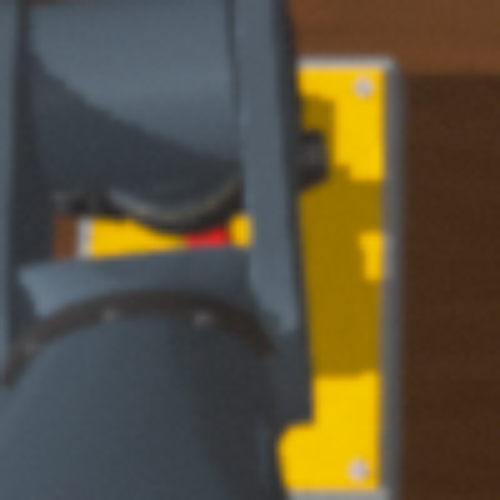

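About 17 mm at the hole (0.16 rad) remains. I'll advance most of that, then look.

Request:
jog_arm(motion=[[-0.05,-0.6,0,-4,170],[-0.05,-0.6,0,-4,170],[0,0,0,0,170],[0,0,0,0,170]])

```text
t: 10.25
tcp_pos: [0.611, 0.2355, 0.1007]
tool_rot: [0.999, 0.008, 0.007, -0.033]
force: [0.5, -0.1, 0.6]
finger_gap: 0.332
```

```bash
python3 iso.py i2
```

```text
t 10.25 tcp [0.611  0.2355 0.1007] theta pos 1.518 theta yaw 1.554 r 0.0671 F [ 0.5 -0.1  0.6] gap 0.332 tilt [ 0.013  0.066 -0.998]
1.5 delta cm [-0.22  0.11]
1.55 delta cm [-0.21 -0.22]
1.6 delta cm [-0.21 -0.54]
tongue hole pix 250.84661865234375 177.91831970214844 15.98285961151123 [[0.6511 0.2396 0.109 ]]
```

View pics/i2c.png

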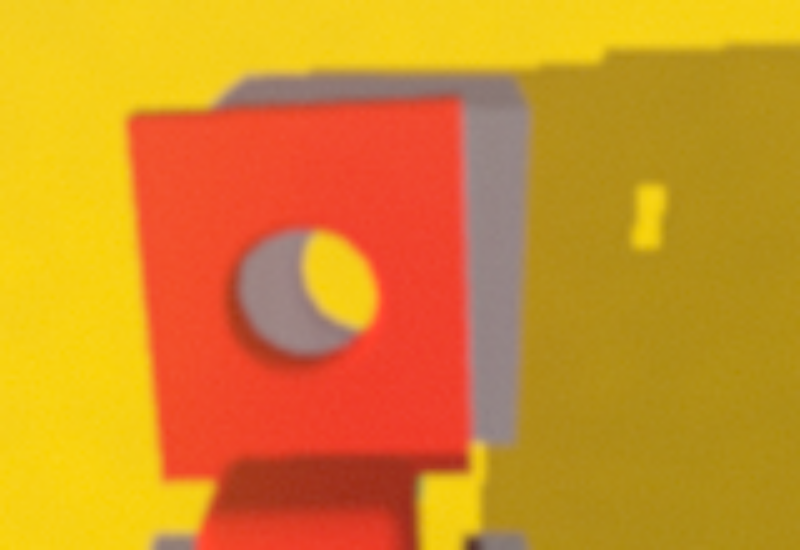

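The holes now overlap, with the tongue hole at crop (308,292) and the hasp hole centre at about (365,290). Roughly 5 mm is left.

Request:
jog_arm(motion=[[-0.1,-0.45,0,-2,170],[0,0,0,0,170],[0,0,0,0,170]])

```text
t: 10.6
tcp_pos: [0.6113, 0.2326, 0.1009]
tool_rot: [0.999, -0.009, 0.009, -0.034]
force: [0.2, -0.6, 0.2]
finger_gap: 0.334
```

```bash
python3 iso.py i3
```

```text
t 10.6 tcp [0.6113 0.2326 0.1009] theta pos 1.562 theta yaw 1.589 r 0.0673 F [ 0.2 -0.6  0.2] gap 0.334 tilt [ 0.018  0.068 -0.997]
1.5 delta cm [-0.25  0.4 ]
1.55 delta cm [-0.23  0.07]
1.6 delta cm [-0.23 -0.25]
tongue hole pix 250.5 178.0 16.007909774780273 [[0.6513 0.2355 0.109 ]]
```

View pics/i3c.png

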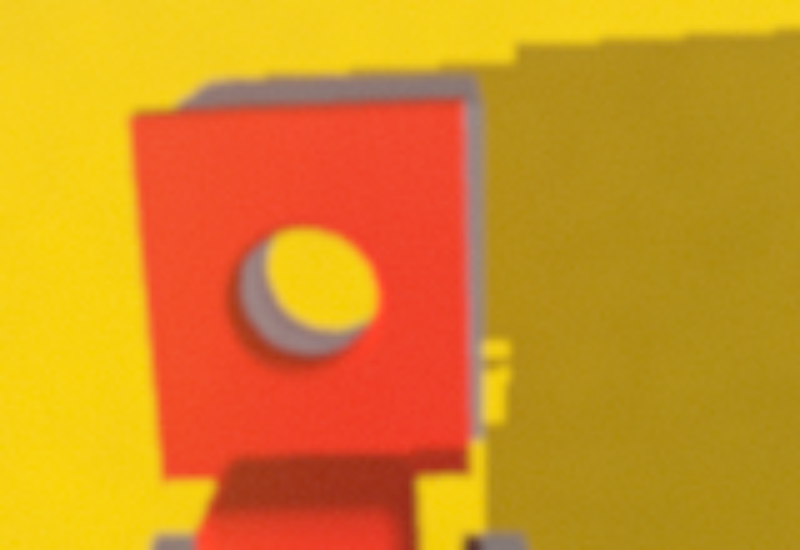

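About 1.5 mm is left. One small nudge, then I open, lift and inspect.

Request:
jog_arm(motion=[[-0.05,-0.2,0,0,170],[0,0,0,0,170],[0,0,0,0,170]])

```text
t: 10.95
tcp_pos: [0.6114, 0.2319, 0.101]
tool_rot: [0.999, -0.009, 0.009, -0.036]
force: [0.5, 0.3, -0.3]
finger_gap: 0.334
```

```bash
python3 iso.py i4
```

```text
t 10.95 tcp [0.6114 0.2319 0.101 ] theta pos 1.572 theta yaw 1.589 r 0.0674 F [ 0.5  0.3 -0.3] gap 0.334 tilt [ 0.019  0.071 -0.997]
1.5 delta cm [-0.25  0.47]
1.55 delta cm [-0.24  0.15]
1.6 delta cm [-0.24 -0.18]
tongue hole pix 250.921875 179.0 16.202138900756836 [[0.6508 0.2345 0.109 ]]
```

View pics/i4c.png

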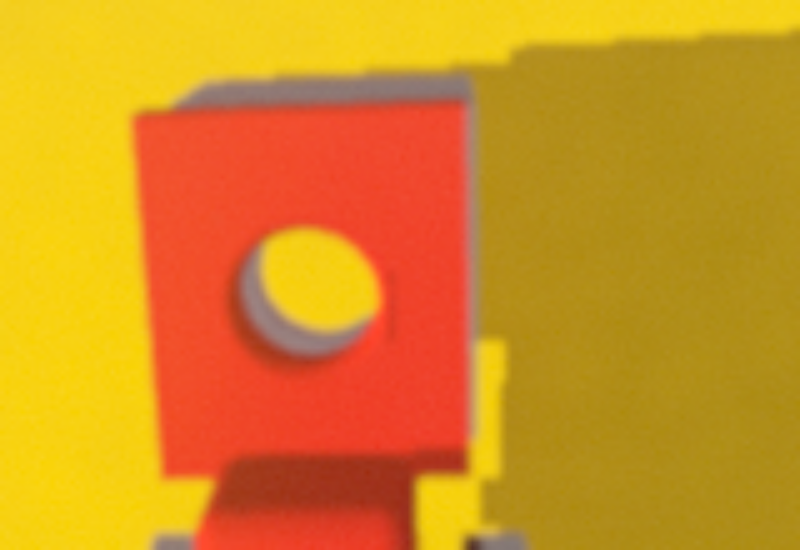

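Only about 0.5 mm of the hasp edge shows beyond the tongue. Opening and lifting away.

Request:
jog_arm(motion=[[0,0,0,0,0],[0,0,0,0,0],[0,0,0,0,0],[0,0,0,0,0],[0,0,2,0,0],[0,0,3,0,0],[0,0,3,0,0],[0,0,3,0,0],[-1,0,3,0,0],[-2,0,0,0,0]])

```text
t: 11.88
tcp_pos: [0.581, 0.228, 0.2432]
tool_rot: [0.999, -0.01, 0.007, -0.033]
force: [1.0, -0.3, 0.7]
finger_gap: 1.004
```

Request:
jog_arm(motion=[[-2,-3,0,0,0],[-2,-3.5,0,0,0],[-2,-3.5,0,0,0],[-2,-3.5,0,0,0],[-1,-3,0,0,0],[0,0,0,0,0],[0,0,0,0,0]])

```text
t: 12.47
tcp_pos: [0.484, 0.0592, 0.2484]
tool_rot: [0.999, -0.007, 0.011, -0.033]
force: [-0.3, 0.7, -0.1]
finger_gap: 1.0
```

```bash
python3 iso.py i5; python3 ang.py 9; python3 - <<'E'
from h import *
np.set_printoptions(precision=4,suppress=True)
a=cv2.imread('pics/i5tc.png');b=cv2.imread('pics/scene9.png')[130:220,250:360]
cv2.imwrite('pics/f1.png',np.hstack([cv2.resize(a,(390,390)),cv2.resize(b,(400,390))]))
E
python3 sil.py pics/scene9.png 72 195 106 228
```

```text
t 12.47 tcp [0.484  0.0592 0.2484] theta pos -2.807 theta yaw 1.585 r 0.1829 F [-0.3  0.7 -0.1] gap 1.0 tilt [ 0.023  0.066 -0.998]
1.5 delta cm [12.48 17.74]
1.55 delta cm [12.5  17.42]
1.6 delta cm [12.5  17.09]
t 12.57 tcp [0.4848 0.0602 0.2483] yaw -0.0118 ped local 0.0596 0.3088 F [ 0.4 -0.5  0. ] gap 0.995
top knob 242 ang med -0.24572275595141657 [-0.3397 -0.1987] mid -0.2692294392723259 X -6.477633177403262e-06
top stem 82 ang med -0.2350908450869033 [-0.2799  1.5671] mid 0.6435946894777431 X 0.000309143827957214
top green 60 ang med -0.27812524133596905 [-0.3365 -0.2449] mid -0.2906995003115931 X 0.02829107726189003
scene knob 344 ang med -0.2885647044127886 [-0.3771 -0.2041] mid -0.29058220014483005 X 0.006752318546428526
scene stem 135 ang med -0.29055862063044596 [-1.5693  1.5664] mid -0.001491065793581603 X 0.001555229498230469
scene green 48 ang med -0.2938729609706914 [-0.3477 -0.2411] mid -0.2944344555998627 X 0.030489454304209337
[ 79 203  24  20 334]
knob centroid [-0.0442  0.1462] r 0.1526884504394054 ang -0.2934625902132087 axis ang -0.2689866092726104
green 48 [-0.0274  0.09  ] 0.09413025944046506 -0.29584498065123677
```

View pics/f1.png

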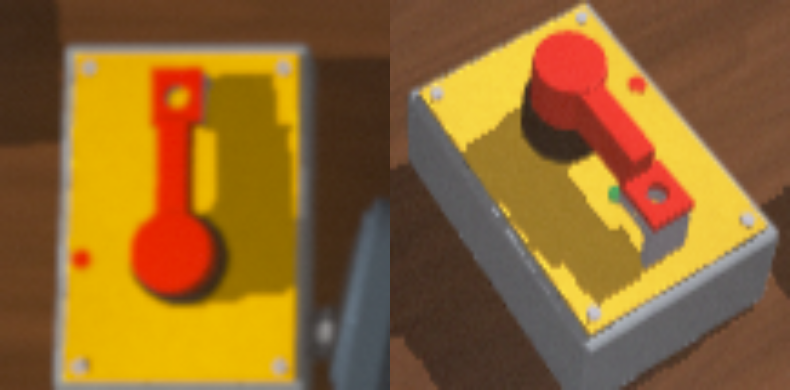

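View pics/scene9.png

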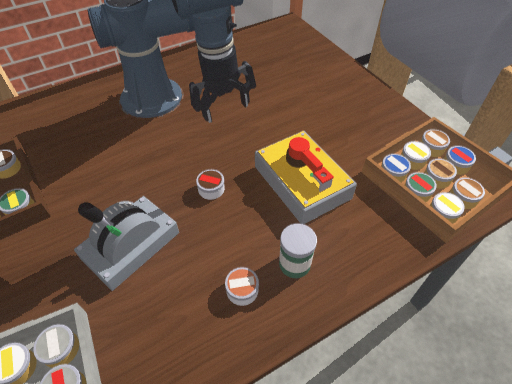

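View pics/i5w.png

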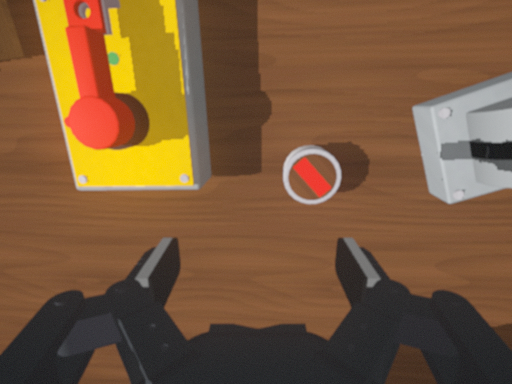

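```bash
python3 - <<'E'
from h import *
np.set_printoptions(precision=4,suppress=True)
t=dict(np.load('lt.npz'));s0=dict(np.load('top0.npz'))
def hole(im,box,f):
    x0,y0,x1,y1=box;a=im[y0:y1,x0:x1];h=cv2.cvtColor(a,cv2.COLOR_RGB2HSV);w=f(h.astype(int)).astype(float);v,u=np.mgrid[y0:y1,x0:x1]
    return np.array([(u*w).sum()/w.sum(),(v*w).sum()/w.sum()]),w.sum()
# non-red weight inside tongue: hue>10
p,n=hole(t['img'],(191,185,200,195),lambda h:np.clip(h[...,0]*(h[...,0]<90)-3,0,22))
print('tongue hole',p,n,ray(t,[p],.107))
p2,n2=hole(s0['img'],(191,186,201,196),lambda h:np.clip(h[...,1]-60,0,200))
print('hasp hole',p2,n2,ray(s0,[p2],.098))
a=cv2.resize(t['img'][180:200,185:207],None,fx=17,fy=17,interpolation=0);b=cv2.resize(s0['img'][180:200,185:207],None,fx=17,fy=17,interpolation=0)
cv2.imwrite('pics/f2.png',np.hstack([a,b])[:,:,::-1])
for q in [(283,262),(308,153),(258,143)]: print(cloud(t)[q[1],q[0]],cloud(s0)[q[1],q[0]], np.abs(t['img'][q[1]-14:q[1]+14,q[0]-14:q[0]+14].astype(int)-s0['img'][q[1]-14:q[1]+14,q[0]-14:q[0]+14]).mean())
E
```

```text
tongue hole [195.2729 189.6866] 568.0 [[0.6477 0.2328 0.107 ]]
hasp hole [195.6653 190.0368] 3394.0 [[0.6484 0.2331 0.098 ]]
[0.453  0.0285 0.5751] [0.4668 0.0001 0.0432] 52.51828231292517
[ 0.7678 -0.068   0.044 ] [ 0.767  -0.0676  0.047 ] 1.0722789115646258
[0.7722 0.0714 0.1204] [0.7729 0.0714 0.1179] 0.9090136054421769
```

View pics/f2.png

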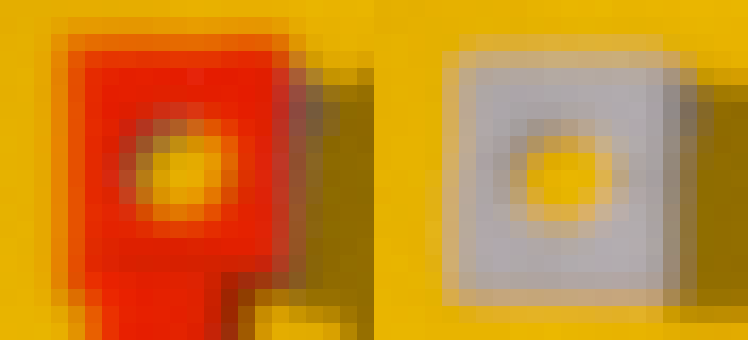

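Seen by the same top camera, the two holes lie within about 1 mm of each other. tin_b and the caddy are unchanged. tin_a is hidden by the arm in the top view, but the scene view shows it still at (210,184). Handing in.

```bash
python3 - <<'E'
from h import *
a=cv2.imread('pics/scene9.png').astype(int);b=cv2.imread('pics/scene0.png').astype(int)
print('tin_a scene diff',abs(a-b)[165:202,193:228].mean()); st(); print(sign_off())
E
```

```text
tin_a scene diff 2.697812097812098
t 12.67 tcp [0.4852 0.0611 0.2481] yaw -0.01 ped local 0.0603 0.3094 F [-0.   0.4 -0. ] gap 0.996
the job is handed in; nothing more can be done
None
```

I brought the speed lever back to the green pointer first, then swung the isolator handle round to off, and handed the job in at about 12.7 s. The system gave no verdict.

- **Lever:** I pushed it from about +0.65 rad to idle. The last scene view gave the lever at about -0.289 to -0.293 rad and the pointer at about -0.294 to -0.296 rad. The limit is 0.06 rad.
- **Disagreeing check:** the top view's rough depth median put the knob at -0.246 rad and the pointer at -0.278 rad, and the stem at -0.235 rad. I put that down to the camera seeing only one side of the knob. Even so, the differences of 0.03 to 0.04 rad stay within the limit.
- **Isolator:** in the top camera the handle hole is at (0.6477, 0.2328) and the hasp hole at (0.6484, 0.2331). They are about 1 mm apart, and the limit is 5 mm.
- **Bystanders:** tin_b and the caddy show no change in the top view. tin_a was hidden by the arm there, but it looks unmoved in the scene view. The pointer reads the same angle as at the start.
- **Arm:** it ended open and clear of everything, with a force reading near zero. The tool picked up a tilt of about 0.07 rad along the way, which caused no trouble.

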